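# Front brake overhaul: bed the cleaned parts in their trays

### The job

Put the four cleaned front-brake and wheel parts away: lay each of the two brake pads, the caliper piston and the wheel bearing in the red tray whose plywood cut-out has its shape and size, pads turned so that their ear lies in the cut-out's narrower arm. Each part stays the same side up and ends lying flat on the tray's floor inside its cut-out, and the washer cup and the clear fuse box lid stay where they stand.

Things in the scene. Friction and masses are not known exactly. Their poses are not given: they have to be found in the camera images.
- tab_pad: Brake pad with straight ear (paddle shape), flat, copper lining up. 74 x 38 mm, 10 mm thick. Steel plate z 0 to 4 mm: x -37 to 13, y -19 to 19, plus ear x 13 to 37, y -8 to 8. Lining z 4 to 10 on the main part only, x -36 to 12, y -18 to 18: grip it along y (36 mm wide) near x = -10. Origin: centre of the 74 x 38 outline, underside; z up. 100 g.
- corner_pad: Brake pad with corner ear (L shape), flat, copper lining up. 62 x 56 mm, 10 mm thick. Steel plate z 0 to 4 mm: x -31 to 31, y -28 to 6, plus ear x 13 to 31, y 6 to 28. Lining z 4 to 10 on the main part only, x -30 to 30, y -27 to 5: grip it along y (32 mm wide) near x = -6, y = -11. Origin: centre of the 62 x 56 outline, underside; z up. 110 g.
- caliper_piston: Bright steel caliper piston, a round cup standing open end up, 27 mm across, 26 mm high, wall 3 mm, black seal line near the top. Origin: centre of the underside; z up. About 60 g.
- wheel_bearing: Steel ball bearing lying flat, a ring 42 mm across, 13 mm thick, bore 15 mm, black shield between the rings. Origin: centre of the underside; z up. About 82 g.
- tab_pad_tray: For the straight-eared pad. Fixed red tray 132 x 116 mm (x, y), 14 high, inside 118 x 102. Floor top z = 3 mm; on it a plywood liner, top z = 6 mm, with one cut-out 8 mm wider than the part all round. Origin: centre of underside. Home: part origin above it, x axes pointing the same way. Cut-out (mm): x -45 to 21, y -27 to 27, ear arm x 21 to 45, y -16 to 16.
- corner_pad_tray: For the L-shaped pad. Fixed red tray 132 x 116 mm (x, y), 14 high, inside 118 x 102. Floor top z = 3 mm; on it a plywood liner, top z = 6 mm, with one cut-out 8 mm wider than the part all round. Origin: centre of underside. Home: part origin above it, x axes pointing the same way. Cut-out (mm): x -39 to 39, y -36 to 14, ear arm x 5 to 39, y 14 to 36.
- piston_tray: For the caliper piston. Fixed red tray 132 x 116 mm (x, y), 14 high, inside 118 x 102. Floor top z = 3 mm; on it a plywood liner, top z = 6 mm, with one cut-out 8 mm wider than the part all round. Origin: centre of underside. Home: part origin above it. Cut-out: the smaller of the two round holes, 43 mm across, centred.
- bearing_tray: For the wheel bearing. Fixed red tray 132 x 116 mm (x, y), 14 high, inside 118 x 102. Floor top z = 3 mm; on it a plywood liner, top z = 6 mm, with one cut-out 8 mm wider than the part all round. Origin: centre of underside. Home: part origin above it. Cut-out: the larger of the two round holes, 58 mm across, centred.
- washer_cup: Bystander: zinc cup of washers, 56 mm across the rim, 42 mm high, standing loose among the trays. Origin: centre of the underside.
- fuse_lid: Bystander: clear plastic fuse box lid, 66 x 44 mm, 15 mm high, lying loose between the two middle trays. Origin: centre of the underside.
There are look-alikes about, which are no part of the job. What is shaped like the tab_pad but blue or green is not meant.

How it is judged:
By the outcome, as a careful person would: the job done as asked, in the order asked, and still so for the second after the job is handed in, with the robot touching nothing.
It also fails if it takes over 99 s, if anything falls off the work surface, if the arm or the gripper's body presses on something with over 40 N, if the wrist force passes 120 N, or if a joint passes its speed limit or range.

### The arm

A 7-joint arm with a two-finger parallel gripper is mounted at the origin on the work surface. World frame = base frame: x ahead of the robot, y to its left, z up, the work surface at z = 0. Lengths are in m, angles in rad, forces in N, time in s.
With the tool pointing down it reaches from about 0.35 to 0.9 m from the base axis. Payload 19.9 kg.
Tool frame: the origin (TCP) lies on the mounting face of the last link; the fingertips stand 199 mm ahead of it and the grasp point (between the pads) lies 180 mm ahead of it; z points along the fingers, x is the direction in which the jaws open and shut, and the axes are right-handed (so a half turn about z gives the same grasp; the last joint's range is limited). The gripper opens to 94 mm and grips with 3 to 60 N. Pads are 16 mm wide; open, the fingers measure 119 mm over their backs; the gripper's body (75 mm by 177 mm) begins 78 mm behind the grasp point.
Start: joints at [-1.204, 0.417, -0.01, 1.614, 0.005, 1.111, -0.053], TCP at [0.248, 0.574, 0.405] pointing down, gripper open.
Joint ranges: [-2.81, 2.81], [-0.39, 2.02], [-1.27, 1.25], [0.06, 2.57], [-1.19, 4.33], [0.19, 2], [-2.82, 2.82]. Speed limits (rad/s): [1.89, 1.89, 2.39, 2.39, 3.01, 3.01, 3.01].

### API

Orientations are given as a unit quaternion [x, y, z, w].
In Python, from workcell import * gives the robot as it stands.
- The arm moves only by the shell command python3 -m creep 'ROWS' [FORCE]. ROWS is JSON, a list of rows, each a list of 3 entries, a list of its own where there are three numbers: the closure, from 0 (fully open) to 1 (shut), then the shift along the tool's x, y, z in m, then the turn, a rotation vector about the tool's x, y, z in degrees. In form: [[gripper, [tx, ty, tz], [wx, wy, wz]], ...]. A call has 1 to 12 rows; each row is the pose to reach, as a shift and turn from the pose commanded when the call began, along the tool's axes at that moment; what a row does not reach only later rows make up. A row lasts 1/10 s, in which the tool goes at most 50 mm and 8.59 degrees, less where a joint would pass 70% of its speed; a pose out of reach is approached as far as the arm can. A call with a gripper value outside its range is refused whole. The fingers move at their own pace and stop on an object; FORCE is the grip in N (left out, the last holds). Time passes only in rows, so rows that repeat a pose let the fingers close. It gives the time, the measured TCP pose, the force and the opening at its end, in the units of the state.
- state(): the state, without advancing time (a new reading comes with each control period).
- snapshot(name): name is "scene" or "side" or "wrist"; returns a dict with "frame" (400x640x3 uint8, red, green, blue), "fx", "fy", "cx", "cy" (pixels), "rvec" (rotation vector, rad) and "tvec" (3), from world to camera coordinates, as OpenCV has them. Camera axes: x right, y down, z forward; pixel columns grow to the right and rows downward; lengths in m; the calibration is good to about 2 mm. A picture is of the moment at which its call begins. There is no depth.
- job_done(): hands the job in, once; it reports no verdict.
The state is a dict: "time_s": time; "qpos": joint angles; "joint_velocities": joint speeds; "joint_efforts": joint torques, N m; "tcp_pos": TCP position; "tcp_rot": TCP orientation; "contact_force": force on the tool from outside, world axes, zero at the start; "wrist_torque": the same for the moment, N m; "grip_width": finger opening in m.
Only numpy, scipy, OpenCV 4.12 (cv2) and the standard library are available. Lean on these libraries where they do the work, as an engineer would, in place of code of your own. Each camera call takes 0.05 s, during which the arm holds its last target.

## Working session

There is one attempt and no reset: what is moved stays moved. The work goes in short steps, Python scripts to look and compute and a shell command to move; the robot and the scene stay as the last step left them, time stands still between calls to the robot, and variables do not carry over. Pictures are saved under pics/ and viewed, and the job is handed in when it is done.

```bash
ls; mkdir -p pics; python3 - <<'E'
from workcell import *
import cv2
s=state(); print({k:s[k] for k in('time_s','tcp_pos','tcp_rot','grip_width')})
for n in('scene','side','wrist'):
    p=snapshot(n); cv2.imwrite(f'pics/{n}0.png',p['frame'][:,:,::-1]); print(n,p['fx'],p['cx'],p['cy'],p['rvec'],p['tvec'])
E
```

```text
pics
{'time_s': 0.0, 'tcp_pos': array([0.24780453, 0.57363478, 0.40400823]), 'tcp_rot': array([ 8.35631888e-01,  5.49289510e-01, -4.80603630e-04,  3.87122618e-04]), 'grip_width': 0.09384737131699264}
scene 365.3482016111849 327.7832344388486 194.31533196853806 [ 1.36866465  2.40778619 -0.70422094] [ 0.26184893 -0.35459376  1.12708967]
side 396.3827929569782 322.1459421474915 197.73887025343484 [ 2.07090849 -0.17821043  0.12746971] [-0.47496078  0.08765804  0.91418898]
wrist 281.9467159905703 324.8697172978778 200.02566166702195 [-2.44078493 -1.60448495 -0.20456509] [-0.62432601 -0.02584784  0.38932102]
```

View pics/scene0.png

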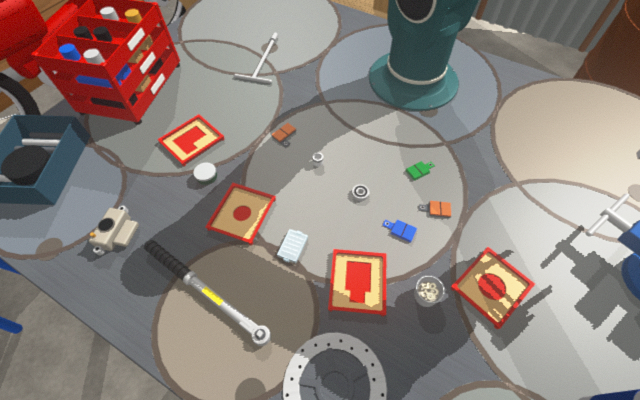

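View pics/side0.png

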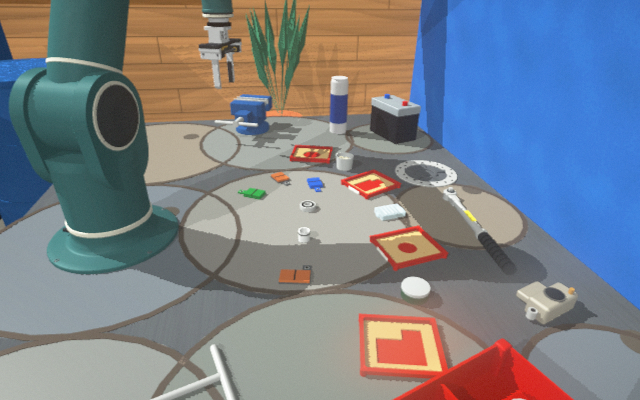

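View pics/wrist0.png

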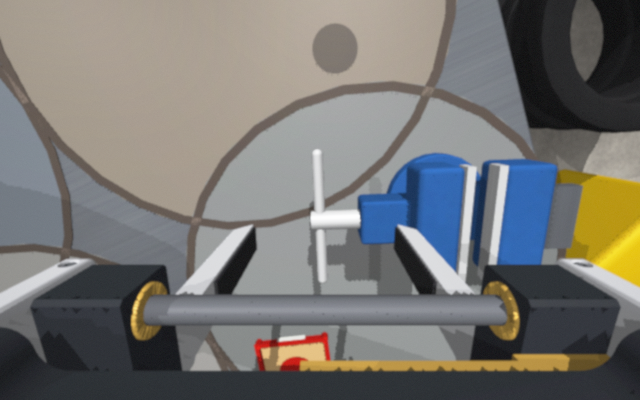

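```bash
cat > h.py <<'E'
from workcell import *
import cv2, numpy as np
from scipy.spatial.transform import Rotation as R
def K(p): return np.array([[p['fx'],0,p['cx']],[0,p['fy'],p['cy']],[0,0,1.]])
def ray(p,uv,z):
    uv=np.atleast_2d(np.asarray(uv,float))
    Rm=cv2.Rodrigues(np.asarray(p['rvec'],float))[0]; t=np.asarray(p['tvec'],float).ravel()
    C=-Rm.T@t
    d=np.c_[(uv[:,0]-p['cx'])/p['fx'],(uv[:,1]-p['cy'])/p['fy'],np.ones(len(uv))]@Rm
    return (C+d*((z-C[2])/d[:,2])[:,None])
def proj(p,X):
    return cv2.projectPoints(np.atleast_2d(np.asarray(X,float)),np.asarray(p['rvec'],float),np.asarray(p['tvec'],float),K(p),None)[0][:,0]
def crop(p,u0,v0,u1,v1,s,name):
    c=p['frame'][v0:v1,u0:u1,::-1]; cv2.imwrite('pics/'+name,cv2.resize(c,None,fx=s,fy=s,interpolation=cv2.INTER_CUBIC))
E
python3 - <<'E'
from h import *
p=snapshot('scene'); crop(p,260,110,460,250,4,'c1.png')
q=snapshot('side'); crop(q,230,160,350,290,4,'c2.png')
for n,uv in dict(green=(417,171),blue=(402,230),copA=(438,209),copB=(285,132),pist=(317,158),bear=(360,191),trL=(191,139),trSm=(242,213),trTab=(358,282),trBig=(492,287),cup=(430,290),lid=(292,246)).items(): print(n,ray(p,uv,.005)[0].round(3))
for n,uv in dict(green=(252,193),blue=(315,183),copA=(280,177),copB=(295,276),pist=(303,235),bear=(308,206),trL=(402,345),trSm=(408,247),trTab=(371,184),trBig=(312,154),cup=(345,161),lid=(390,212)).items(): print(n,ray(q,uv,.005)[0].round(3))
E
```

```text
green [0.322 0.151 0.005]
blue [0.496 0.188 0.005]
copA [0.401 0.239 0.005]
copB [ 0.385 -0.212  0.005]
pist [ 0.417 -0.09   0.005]
bear [0.451 0.055 0.005]
trL [ 0.536 -0.415  0.005]
trSm [ 0.649 -0.155  0.005]
trTab [0.657 0.159 0.005]
trBig [0.522 0.407 0.005]
cup [0.595 0.297 0.005]
lid [ 0.659 -0.006  0.005]
green [0.314 0.153 0.005]
blue [0.496 0.188 0.005]
copA [0.399 0.242 0.005]
copB [ 0.389 -0.213  0.005]
pist [ 0.424 -0.072  0.005]
bear [0.456 0.059 0.005]
trL [ 0.54  -0.411  0.005]
trSm [ 0.649 -0.155  0.005]
trTab [0.656 0.157 0.005]
trBig [0.522 0.404 0.005]
cup [0.619 0.33  0.005]
lid [ 0.659 -0.004  0.005]
```

View pics/c1.png

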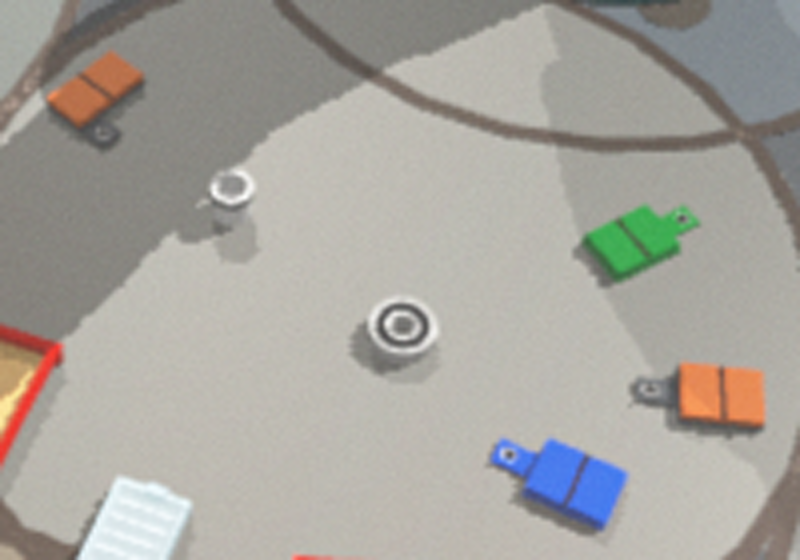

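View pics/c2.png

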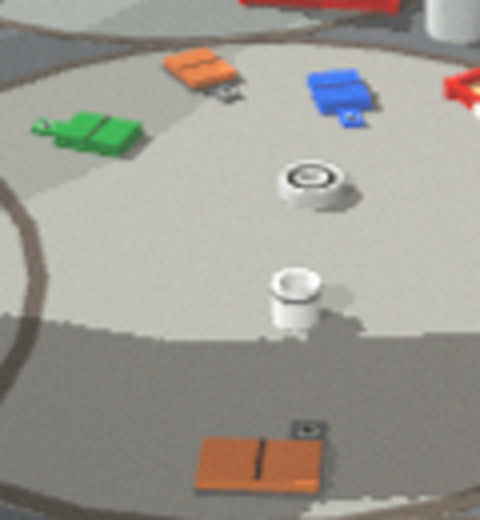

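Candidates: copper pad with straight ear (scene 438,209) = tab_pad; blue (402,230) and green (420,170) are excluded look-alikes. Copper pad with corner ear (285,132) = corner_pad. Piston (317,158), bearing (360,191). Checking the trays now and measuring.

```bash
python3 - <<'E'
from h import *
p=snapshot('scene'); q=snapshot('side')
a=[p['frame'][v-45:v+45,u-50:u+50,::-1] for u,v in((191,139),(242,213),(358,282),(492,287))]
im=np.vstack([np.hstack(a[:2]),np.hstack(a[2:])]); cv2.imwrite('pics/tr.png',cv2.resize(im,None,fx=3.5,fy=3.2,interpolation=cv2.INTER_CUBIC))
def outl(P):
    return P
for nm,c in(('scene',p),('side',q)):
    hsv=cv2.cvtColor(c['frame'],cv2.COLOR_RGB2HSV); H,S,V=cv2.split(hsv)
    cop=((H>3)&(H<16)&(S>140)&(V>90)).astype(np.uint8)
    red=(((H<4)|(H>175))&(S>150)&(V>60)).astype(np.uint8)
    for lab,m,z in(('cop',cop,.010),('red',red,.010)):
        n,L,st,ce=cv2.connectedComponentsWithStats(m)
        for i in range(1,n):
            if st[i,4]<60: continue
            X=ray(c,ce[i],z)[0]
            if not(.25<X[0]<.85 and -.6<X[1]<.6): continue
            ys,xs=np.nonzero(L==i); W=ray(c,np.c_[xs,ys],z)[:,:2]*1000
            r=cv2.minAreaRect(W.astype(np.float32)); print(nm,lab,ce[i].round(),st[i,4],'c',np.round(r[0],1),'sz',np.round(r[1],1),'ang',round(r[2],1))
E
```

```text
scene cop [288. 128.] 74 c [ 373.8 -210.4] sz [29.5 24.1] ang 80.2
scene cop [190. 144.] 64 c [ 539.9 -408.3] sz [69.2 75.6] ang 75.5
scene cop [279. 135.] 90 c [ 405.  -216.7] sz [32.4 27.3] ang 71.4
scene cop [435. 208.] 128 c [404.4 229.9] sz [35.9 21.3] ang 21.3
scene cop [445. 209.] 119 c [394.  253.5] sz [35.9 21. ] ang 21.2
scene cop [357. 288.] 98 c [663.4 161.2] sz [75.8 53.8] ang 24.6
scene red [191. 139.] 427 c [ 536.5 -412.4] sz [124.  132.9] ang 76.4
scene red [189. 139.] 383 c [ 539.5 -409.6] sz [63.5 71.9] ang 75.4
scene red [239. 212.] 525 c [ 648.6 -156.5] sz [135.9 119.3] ang 11.2
scene red [242. 213.] 177 c [ 649.3 -153.5] sz [35.1 37.2] ang 30.8
scene red [359. 282.] 664 c [655.5 157.4] sz [134.5 115.7] ang 25.6
scene red [494. 289.] 660 c [520.8 404.3] sz [117.1 136.1] ang 73.6
scene red [358. 280.] 803 c [656.8 158.4] sz [85.  49.8] ang 25.2
scene red [492. 286.] 498 c [523.  403.8] sz [52.4 51.1] ang 16.0
side cop [279. 176.] 94 c [396.5 236.8] sz [36.7 51.8] ang 22.1
side cop [294. 276.] 333 c [ 386.5 -218. ] sz [36.2 58.8] ang 80.7
side cop [410. 320.] 162 c [ 567.9 -363.8] sz [13. 79.] ang 73.1
side cop [438. 343.] 93 c [ 599.1 -416.2] sz [61.5  9.5] ang 75.9
side cop [403. 349.] 1239 c [ 533.8 -416.4] sz [68.3 75.3] ang 76.2
side cop [398. 372.] 261 c [ 524.5 -464.9] sz [ 14.2 113.7] ang 77.5
side red [310. 155.] 231 c [518.4 400.5] sz [136.9 132.5] ang 73.8
side red [372. 183.] 346 c [652.3 155.3] sz [145.  131.7] ang 24.9
side red [369. 185.] 160 c [649.1 147.8] sz [77.5 42.5] ang 26.5
side red [410. 248.] 689 c [ 646.7 -157.1] sz [140.3 128.4] ang 11.3
side red [407. 248.] 119 c [ 642.7 -162.7] sz [33.1 34.7] ang 24.6
side red [366. 338.] 251 c [ 496.7 -399.6] sz [115.6  50.8] ang 75.0
side red [485. 378.] 5868 c [ 625.7 -447.4] sz [154.9 265.6] ang 80.2
```

View pics/tr.png

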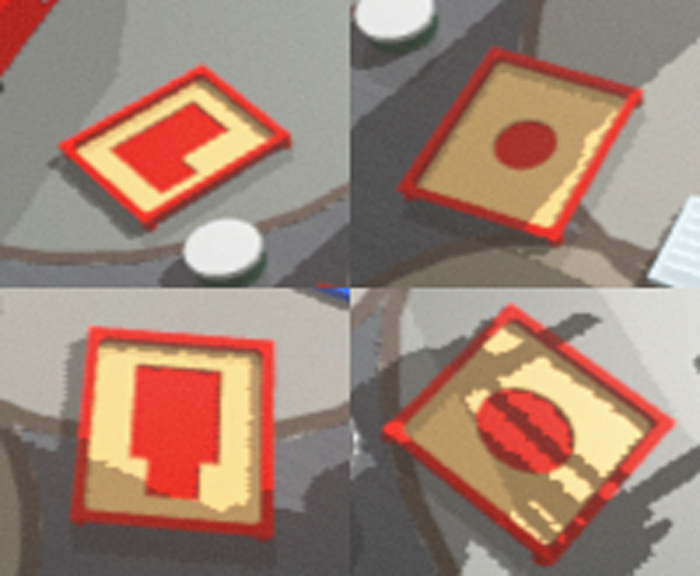

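```bash
python3 - <<'E'
from h import *
p=snapshot('scene'); q=snapshot('side')
for c in(p,q):
    Rm=cv2.Rodrigues(c['rvec'])[0]; print('cam',(-Rm.T@np.ravel(c['tvec'])).round(2))
ctr={'corner':(.536,-.413),'piston':(.648,-.156),'tab':(.656,.158),'bearing':(.521,.404)}
for nm,c in(('scene',p),('side',q)):
    H,S,V=cv2.split(cv2.cvtColor(c['frame'],cv2.COLOR_RGB2HSV))
    red=(((H<9)|(H>172))&(S>185)).astype(np.uint8)
    for k,X in ctr.items():
        # floor patch: component nearest centre
        n,L,st,ce=cv2.connectedComponentsWithStats(red,connectivity=4)
        u=proj(c,[*X,.004])[0].round().astype(int); i=L[u[1],u[0]]
        if i: 
            ys,xs=np.nonzero(L==i); W=(ray(c,np.c_[xs,ys],.005)[:,:2]*1000).astype(np.float32)
            r=cv2.minAreaRect(W); print(nm,k,'cut',len(xs),np.round(r[0],1),np.round(r[1],1),round(r[2],1),'mean',W.mean(0).round(1))
        # rim
        for j in range(1,n):
            if j==i or st[j,4]<100 or st[j,4]>2000: continue
            ys,xs=np.nonzero(L==j); W=(ray(c,np.c_[xs,ys],.014)[:,:2]*1000).astype(np.float32)
            r=cv2.minAreaRect(W)
            if np.hypot(r[0][0]/1000-X[0],r[0][1]/1000-X[1])<.03 and min(r[1])>90: print(nm,k,'rim',np.round(r[0],1),np.round(r[1],1),round(r[2],1))
# ears
for n,uv in dict(cornerpad_ear=(285.7,142.5),tab_ear=(422.5,207)).items(): print(n,ray(p,uv,.004)[0].round(4))
for n,uv in dict(cornerpad_ear=(307.5,267.5),tab_ear=(287.5,183)).items(): print(n,ray(q,uv,.004)[0].round(4))
print('pist',ray(p,(318,156.75),.026)[0].round(4),ray(q,(230+297/4,160+284/4),.026)[0].round(4))
print('bear',ray(p,(360.5,191.3),.013)[0].round(4),ray(q,(230+312/4,160+177/4),.013)[0].round(4))
print('tab tray ear px', [ (n,ray(p,uv,.005)[0].round(3)) for n,uv in dict(ear=(357.5,301),main=(358.5,270)).items()])
crop(p,140,110,240,170,8,'L1.png'); crop(q,350,300,450,385,8,'L2.png')
E
```

```text
cam [0.92 0.24 0.75]
cam [ 0.32 -0.83  0.53]
scene corner cut 403 [ 537.2 -413.8] [65.2 72.7] 76.2 mean [ 540.4 -419.5]
scene corner rim [ 538.3 -411.5] [115.6 130. ] 76.5
scene tab cut 804 [656.  157.8] [86.9 48.9] 27.2 mean [653.2 156.8]
scene tab rim [656.5 158.6] [130.8 113. ] 25.8
side tab cut 158 [652.9 157.4] [77.  42.8] 26.5 mean [649.2 155.1]
cornerpad_ear [ 0.4148 -0.1898  0.004 ]
tab_ear [0.4139 0.2048 0.004 ]
cornerpad_ear [ 0.4175 -0.1892  0.004 ]
tab_ear [0.4172 0.2015 0.004 ]
pist [ 0.4266 -0.0804  0.026 ] [ 0.4254 -0.0869  0.026 ]
bear [0.4559 0.0584 0.013 ] [0.4553 0.0542 0.013 ]
tab tray ear px [('ear', array([0.693, 0.178, 0.005])), ('main', array([0.632, 0.148, 0.005]))]
```

View pics/L1.png

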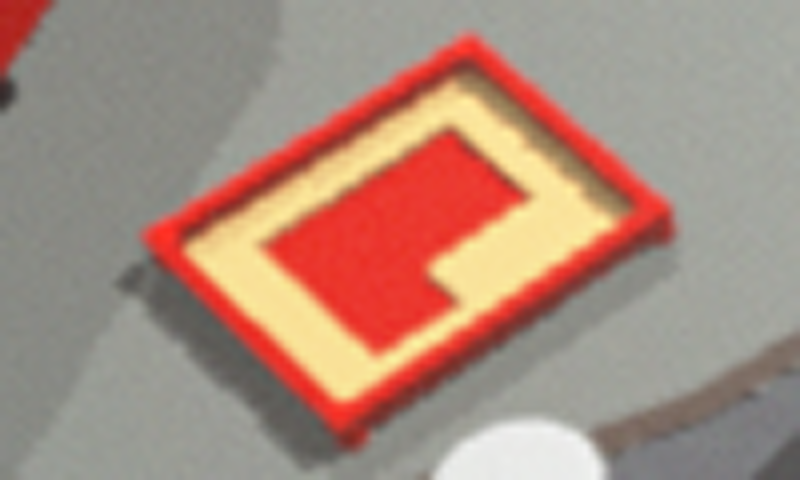

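View pics/L2.png

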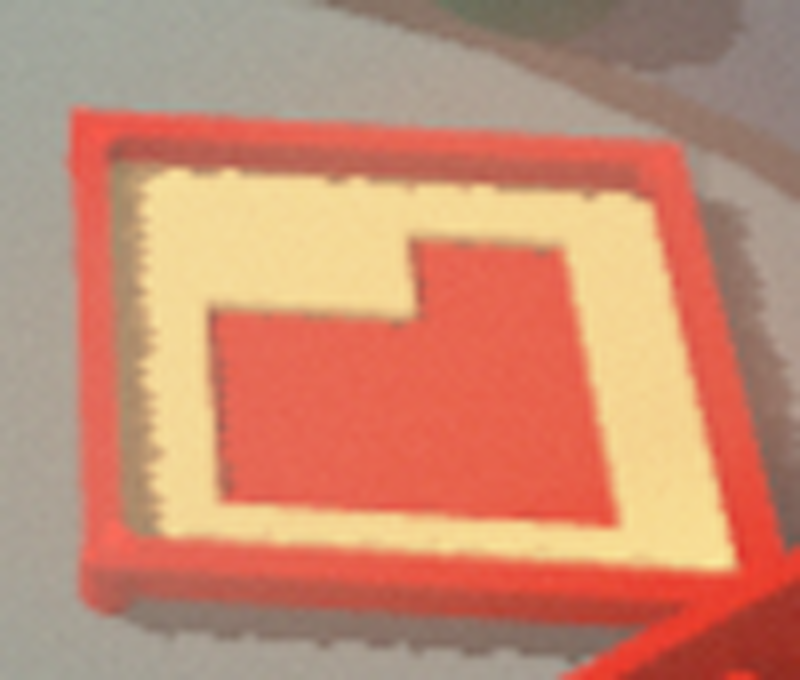

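```bash
cat >> h.py <<'E'
def fit2(loc,W):
    # planar rigid fit loc->W ; returns (t, yaw deg, residuals)
    loc=np.asarray(loc,float);W=np.asarray(W,float)[:,:2]
    a,b=loc.mean(0),W.mean(0)
    r,_=R.align_vectors(np.c_[W-b,0*W[:,0]],np.c_[loc-a,0*loc[:,0]])
    M=r.as_matrix()[:2,:2]; t=b-M@a
    return t,np.degrees(np.arctan2(M[1,0],M[0,0])),np.linalg.norm(loc@M.T+t-W,axis=1),np.linalg.det(M)
E
python3 - <<'E'
from h import *
p=snapshot('scene'); q=snapshot('side')
loc=np.array([(5,14),(5,36),(39,36),(39,-36),(-39,-36),(-39,14)])/1000
s=np.array([(428,270),(460,300),(378,355),(262,245),(450,128),(528,197)])/8+[140,110]
d=np.array([(415,318),(412,240),(568,247),(618,525),(220,500),(210,305)])/8+[350,300]
for c,u in((p,s),(q,d)):
    W=ray(c,u-.06,.006); print('corner',*[np.round(x,4) for x in fit2(loc,W)])
p2=np.array([(135,367),(222,372),(219,461),(200,461),(198,500),(146,495),(148,458),(131,458)])
u=p2/[3.5,3.2]+[308,237-90]
for sg in(1,-1):
    l=np.array([(-45,-27),(-45,27),(21,27),(21,16),(45,16),(45,-16),(21,-16),(21,-27)])*[1,sg]/1000
    print('tab',*[np.round(x,4) for x in fit2(l,ray(p,u,.006))])
# round trays: floor patch by colour, bounding at z=.003..6
for c,k,X,r in((p,'piston',(.648,-.156),.0215),(p,'bearing',(.521,.404),.029),(q,'piston',(.648,-.156),.0215),(q,'bearing',(.521,.404),.029)):
    H,S,V=cv2.split(cv2.cvtColor(c['frame'],cv2.COLOR_RGB2HSV))
    red=(((H<7)|(H>172))&(S>150))
    vv,uu=np.nonzero(red); W=ray(c,np.c_[uu,vv],.0045)[:,:2]
    m=np.linalg.norm(W-X,axis=1)<.042
    if m.sum()>5:
        e=W[m]; print(k,m.sum(),(e.min(0)+e.max(0))/2,np.ptp(e,axis=0),e.mean(0))
print('crate',ray(p,(138,121),0)[0].round(3),ray(p,(50,75),0)[0].round(3),'top',ray(p,(178,45),.13)[0].round(3))
E
```

```text
corner [ 0.5377 -0.4111] -13.4821 [0.0012 0.0024 0.0026 0.0027 0.0033 0.0023] 1.0
corner [ 0.5359 -0.4138] -14.454 [0.001  0.0017 0.0007 0.0022 0.0015 0.0012] 1.0
tab [0.6555 0.1592] 26.1627 [0.0028 0.0021 0.0023 0.0015 0.0013 0.0007 0.0009 0.0012] 1.0
tab [0.6555 0.1592] 26.1627 [0.0028 0.0021 0.0023 0.0015 0.0013 0.0007 0.0009 0.0012] -1.0
piston 196 [ 0.64837899 -0.1560815 ] [0.03830859 0.03748162] [ 0.64839652 -0.15593429]
bearing 530 [0.52012811 0.40504096] [0.05326773 0.05550009] [0.52058099 0.40531121]
piston 137 [ 0.64675646 -0.16751703] [0.03853416 0.05819485] [ 0.64688607 -0.15688742]
bearing 82 [0.51791593 0.39367275] [0.04858768 0.06292854] [0.51731514 0.3970836 ]
crate [ 0.56  -0.593 -0.   ] [ 0.56  -0.971  0.   ] top [ 0.361 -0.57   0.13 ]
```

```bash
cat >> h.py <<'E'
def go(x,y,z,yaw):
    "shift (mm, tool axes) and turn (deg about tool z) from the present pose to TCP x,y,z with jaws along yaw"
    s=state(); r=R.from_quat(s['tcp_rot']); M=r.as_matrix()
    d=M.T@(np.array([x,y,z])-s['tcp_pos'])
    y0=np.degrees(np.arctan2(M[1,0],M[0,0])); t=-((yaw-y0+90)%180-90)
    print('t',round(s['time_s'],2),'tcp',np.round(s['tcp_pos'],4),'yaw',round(y0,1),'q7',round(s['qpos'][6],2),'q1',round(s['qpos'][0],2),'tilt',round(np.degrees(np.arccos(-M[2,2])),2),'| shift mm',np.round(d*1000,1),'turn',round(t,1),'w',round(s['grip_width'],4))
E
python3 -c "
from h import *
go(.399,.238,.30,22.5)"
```

```text
t 0.55 tcp [0.2478 0.5737 0.4046] yaw 66.6 q7 -0.05 q1 -1.2 tilt 0.01 | shift mm [-248.2  271.9  104.6] turn 44.1 w 0.094
```

```bash
python3 -m creep '[[0.3,[-0.248,0.272,0.104],[0,0,44]],[0.3,[-0.248,0.272,0.104],[0,0,44]],[0.3,[-0.248,0.272,0.104],[0,0,44]],[0.3,[-0.248,0.272,0.104],[0,0,44]],[0.3,[-0.248,0.272,0.104],[0,0,44]],[0.3,[-0.248,0.272,0.104],[0,0,44]],[0.3,[-0.248,0.272,0.104],[0,0,44]],[0.3,[-0.248,0.272,0.104],[0,0,44]],[0.3,[-0.248,0.272,0.104],[0,0,44]],[0.3,[-0.248,0.272,0.104],[0,0,44]],[0.3,[-0.248,0.272,0.104],[0,0,44]],[0.3,[-0.248,0.272,0.104],[0,0,44]]]' 30
python3 - <<'E'
from h import *
go(.399,.238,.204,22.5)
p=snapshot('wrist'); cv2.imwrite('pics/w1.png',p['frame'][:,:,::-1])
print(proj(p,[[.399,.238,.01],[.415,.203,.004],[.399,.238,.1]]).round())
E
```

```text
time_s: 1.75
tcp_pos: [0.3989, 0.2392, 0.3009]
tcp_rot: [0.98, 0.197, 0.0, -0.0]
contact_force: [-0.6, -0.7, -0.4]
grip_width: 0.066
t 1.75 tcp [0.3989 0.2392 0.3009] yaw 22.7 q7 -0.11 q1 -0.83 tilt 0.03 | shift mm [-0.4  1.1 96.9] turn 0.2 w 0.066
[[325. 204.]
 [326. 238.]
 [324. 239.]]
```

View pics/w1.png

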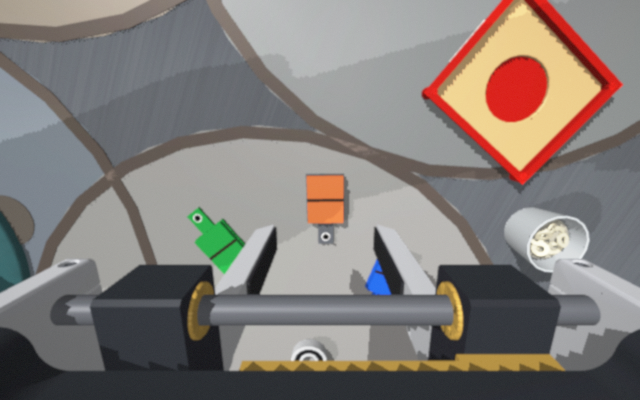

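The wrist view shows the copper straight-eared pad, lining centre ~(325,200), ear at (326,237), square to and centred between the jaws. It agrees with the prediction.

```bash
python3 -m creep '[[0.3,[0,0.002,0.048],[0,0,0]],[0.3,[0,0.002,0.08],[0,0,0]],[0.3,[0,0.002,0.096],[0,0,0]],[0.3,[0,0.002,0.096],[0,0,0]],[1,[0,0.002,0.096],[0,0,0]],[1,[0,0.002,0.096],[0,0,0]],[1,[0,0.002,0.096],[0,0,0]],[1,[0,0.002,0.096],[0,0,0]],[1,[0,0.002,0.096],[0,0,0]]]' 30
python3 - <<'E'
from h import *
p=snapshot('wrist'); cv2.imwrite('pics/w2.png',p['frame'][:,:,::-1])
th=np.radians(26); 
gx,gy=.656-.010*np.cos(th),.1585-.010*np.sin(th)
print(gx,gy); go(gx,gy,.30,116)
E
```

```text
time_s: 2.7
tcp_pos: [0.4001, 0.2366, 0.2053]
tcp_rot: [0.981, 0.196, 0.0, -0.0]
contact_force: [-1.3, -0.9, 8.6]
grip_width: 0.0353
0.6470120595370084 0.15411628853210924
t 2.75 tcp [0.4002 0.2365 0.2053] yaw 22.6 q7 -0.04 q1 -0.78 tilt 0.06 | shift mm [196.2 171.  -94.6] turn 86.6 w 0.0353
```

View pics/w2.png

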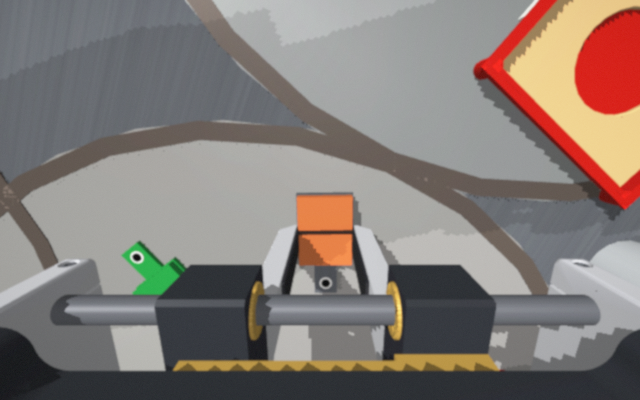

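```bash
python3 -m creep '[[1,[0,0,-0.05],[0,0,0]],[1,[0.03,0.03,-0.095],[0,0,-8]],[1,[0.196,0.171,-0.095],[0,0,-93]],[1,[0.196,0.171,-0.095],[0,0,-93]],[1,[0.196,0.171,-0.095],[0,0,-93]],[1,[0.196,0.171,-0.095],[0,0,-93]],[1,[0.196,0.171,-0.095],[0,0,-93]],[1,[0.196,0.171,-0.095],[0,0,-93]],[1,[0.196,0.171,-0.095],[0,0,-93]],[1,[0.196,0.171,-0.095],[0,0,-93]],[1,[0.196,0.171,-0.095],[0,0,-93]],[1,[0.196,0.171,-0.095],[0,0,-93]]]'
python3 -c "
from h import *
go(.647,.154,.3,116)"
```

```text
time_s: 3.95
tcp_pos: [0.6466, 0.1538, 0.2997]
tcp_rot: [0.53, 0.848, -0.0, 0.0]
contact_force: [0.2, -1.2, -1.6]
grip_width: 0.0354
t 3.95 tcp [0.6466 0.1538 0.2997] yaw 116.0 q7 1.71 q1 -0.23 tilt 0.02 | shift mm [-0.   0.4 -0.3] turn -0.0 w 0.0354
```

```bash
python3 -m creep '[[1,[0,0,0.05],[0,0,0]],[1,[0,0,0.05],[0,0,0]],[1,[0,0,0.05],[0,0,0]]]'
python3 - <<'E'
from h import *
go(.647,.154,.207,116)
p=snapshot('wrist'); cv2.imwrite('pics/w3.png',p['frame'][:,:,::-1])
p=snapshot('scene'); crop(p,300,210,440,330,5,'s3.png')
E
```

```text
time_s: 4.25
tcp_pos: [0.6465, 0.1539, 0.2497]
tcp_rot: [0.533, 0.846, -0.001, -0.001]
contact_force: [0.4, -0.2, 0.0]
grip_width: 0.035
t 4.25 tcp [0.6465 0.1539 0.2497] yaw 115.6 q7 1.7 q1 -0.24 tilt 0.12 | shift mm [-0.1  0.6 42.7] turn -0.4 w 0.035
```

View pics/w3.png

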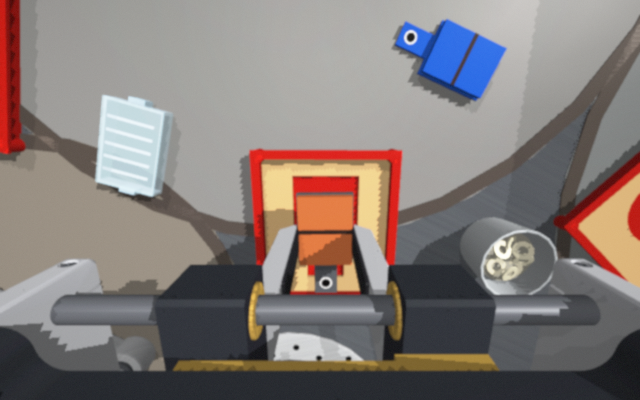

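View pics/s3.png

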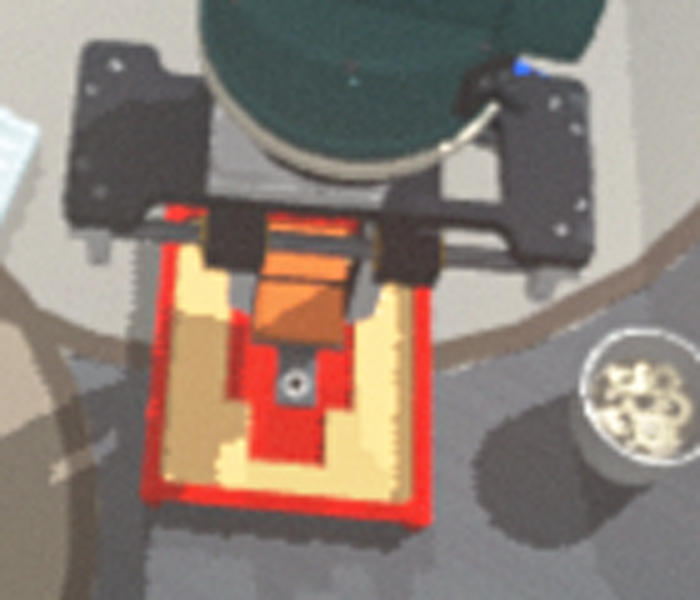

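```bash
python3 - <<'E'
from h import *
p=snapshot('wrist'); b=.2497-.2053
th=np.radians(26); ex=np.array([np.cos(th),np.sin(th)]); ey=np.array([-ex[1],ex[0]])
o=np.array([.656,.1585])
def loc(uv,z): d=ray(p,uv,z)[0,:2]-o; return np.round([d@ex*1000,d@ey*1000],1)
print('pad back L,R (-36,+-18)',loc((298,193),b+.010),loc((352,193),b+.010),'ear hole',loc((326,283),b+.004))
print('cut back (-45,+-27)',loc((294,177),.006),loc((357,177),.006),'rim back (-66,+-58)',loc((250,152),.014),loc((400,152),.014))
q=snapshot('scene')
u=lambda X,Y:(300+X/5,210+Y/5)
def loc2(uv,z): d=ray(q,uv,z)[0,:2]-o; return np.round([d@ex*1000,d@ey*1000],1)
print('scene lining front corners (12,+-18)',loc2(u(253,335),b+.010),loc2(u(344,343),b+.010),'earend',loc2(u(294,405),b+.004),'cut ear end(45,..)',loc2(u(250,460),.005),loc2(u(324,465),.005))
E
```

```text
pad back L,R (-36,+-18) [-41.8 -17.2] [-41.5  17.3] ear hole [26.5  0.3]
cut back (-45,+-27) [-43.6 -24.8] [-43.3  25.8] rim back (-66,+-58) [-64.4 -56.6] [-63.6  57.1]
scene lining front corners (12,+-18) [  9.4 -17.4] [ 9.7 18.7] earend [34.4  0.2] cut ear end(45,..) [ 44.5 -14.2] [44.1 16.2]
```

```bash
python3 -m creep '[[1,[0,0.004,0.02],[0,0,0]],[1,[0,0.004,0.036],[0,0,0]],[1,[0,0.004,0.041],[0,0,0]],[1,[0,0.004,0.041],[0,0,0]],[0.48,[0,0.004,0.041],[0,0,0]],[0.48,[0,0.004,0.041],[0,0,0]],[0.48,[0,0.004,0.041],[0,0,0]],[0.48,[0,0.004,0.02],[0,0,0]],[0.48,[0,0.004,-0.03],[0,0,0]],[0.4,[0,0.004,-0.05],[0,0,0]]]'
python3 - <<'E'
from h import *
p=snapshot('wrist'); cv2.imwrite('pics/w4.png',p['frame'][:,:,::-1])
go(.3826,-.2135,.3,80)
E
```

```text
time_s: 5.45
tcp_pos: [0.6509, 0.1559, 0.3038]
tcp_rot: [0.533, 0.846, 0.002, 0.001]
contact_force: [0.9, -0.0, 1.2]
grip_width: 0.0542
t 5.5 tcp [0.6514 0.156  0.306 ] yaw 115.6 q7 1.7 q1 -0.23 tilt 0.4 | shift mm [-216.9 -402.2    3.5] turn 35.6 w 0.0553
```

View pics/w4.png

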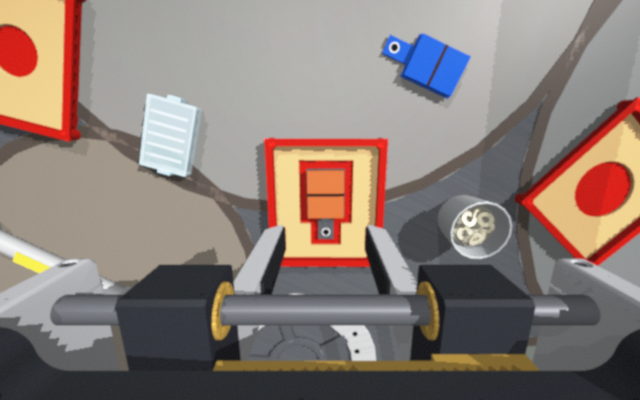

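```bash
python3 -m creep '[[0.3,[-0.217,-0.402,0.003],[0,0,36]],[0.3,[-0.217,-0.402,0.003],[0,0,36]],[0.3,[-0.217,-0.402,0.003],[0,0,36]],[0.3,[-0.217,-0.402,0.003],[0,0,36]],[0.3,[-0.217,-0.402,0.003],[0,0,36]],[0.3,[-0.217,-0.402,0.003],[0,0,36]],[0.3,[-0.217,-0.402,0.003],[0,0,36]],[0.3,[-0.217,-0.402,0.003],[0,0,36]],[0.3,[-0.217,-0.402,0.003],[0,0,36]],[0.3,[-0.217,-0.402,0.003],[0,0,36]],[0.3,[-0.217,-0.402,0.003],[0,0,36]],[0.3,[-0.217,-0.402,0.003],[0,0,36]]]'
python3 - <<'E'
from h import *
go(.3826,-.2135,.205,80)
p=snapshot('wrist'); cv2.imwrite('pics/w5.png',p['frame'][:,:,::-1])
print(proj(p,[.3826,-.2135,.01]))
q=snapshot('scene'); crop(q,315,240,400,320,7,'s5.png')
E
```

```text
time_s: 6.7
tcp_pos: [0.3824, -0.2131, 0.2968]
tcp_rot: [0.768, 0.641, 0.0, 0.0]
contact_force: [0.9, 0.8, -0.6]
grip_width: 0.0661
t 6.7 tcp [ 0.3824 -0.2131  0.2968] yaw 79.7 q7 1.9 q1 0.25 tilt 0.02 | shift mm [-0.4  0.2 91.8] turn -0.3 w 0.0661
[[324.62035288 204.18945124]]
```

View pics/w5.png

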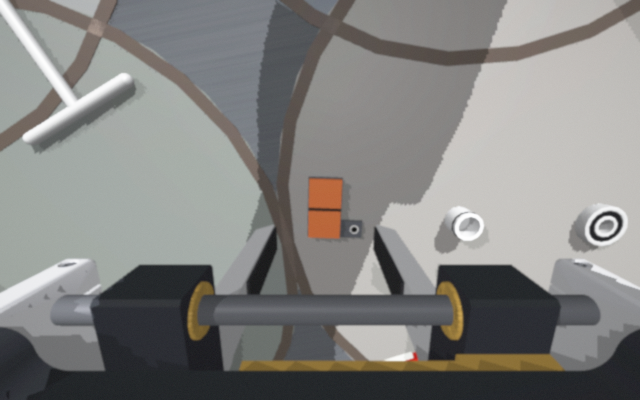

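View pics/s5.png

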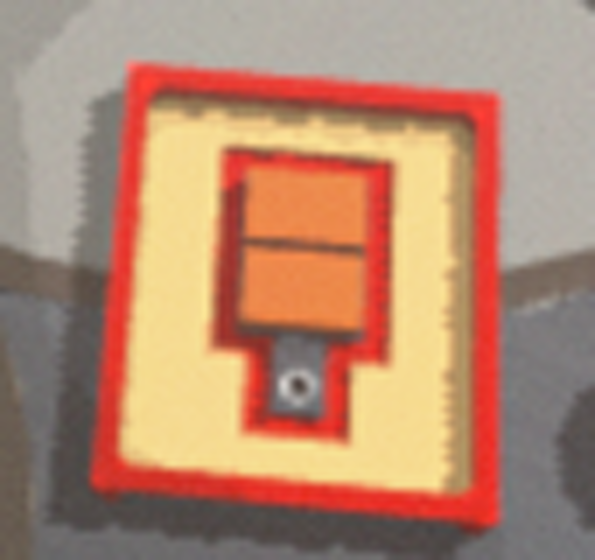

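Tab pad sits centred in its cut-out (scene crop). The wrist view shows the L-pad lining centred at (325,207), ear at (353,229), aligned with the jaws.

```bash
python3 -m creep '[[0.3,[0,0,0.046],[0,0,0]],[0.3,[0,0,0.08],[0,0,0]],[0.3,[0,0,0.092],[0,0,0]],[0.3,[0,0,0.092],[0,0,0]],[1,[0,0,0.092],[0,0,0]],[1,[0,0,0.092],[0,0,0]],[1,[0,0,0.092],[0,0,0]],[1,[0,0,0.092],[0,0,0]],[1,[0,0,0.092],[0,0,0]]]' 30
python3 - <<'E'
from h import *
p=snapshot('wrist'); cv2.imwrite('pics/w6.png',p['frame'][:,:,::-1])
th=np.radians(-14); ex=np.array([np.cos(th),np.sin(th)]); ey=np.array([-ex[1],ex[0]])
g=np.array([.537,-.4125])-.006*ex-.011*ey; print(g)
go(*g,.25,76)
E
```

```text
time_s: 7.7
tcp_pos: [0.3819, -0.2139, 0.2052]
tcp_rot: [0.768, 0.64, 0.0, 0.0]
contact_force: [-1.5, 1.5, 9.0]
grip_width: 0.0313
[ 0.52851708 -0.42172172]
t 7.75 tcp [ 0.3819 -0.2139  0.2052] yaw 79.6 q7 1.96 q1 0.29 tilt 0.05 | shift mm [-178.   181.6  -44.6] turn 3.6 w 0.031
```

View pics/w6.png

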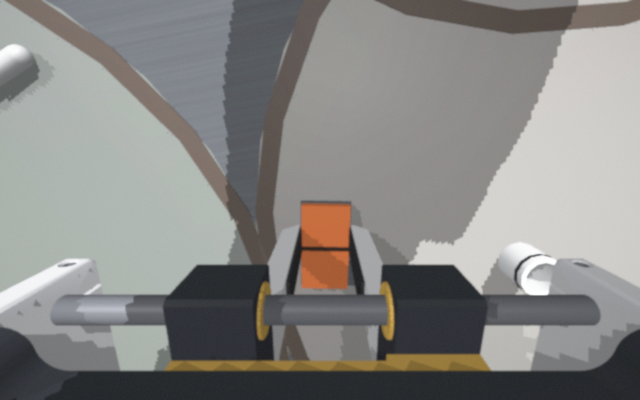

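```bash
python3 -m creep '[[1,[0,0,-0.05],[0,0,0]],[1,[-0.03,0.03,-0.08],[0,0,3.6]],[1,[-0.178,0.182,-0.09],[0,0,3.6]],[1,[-0.178,0.182,-0.09],[0,0,3.6]],[1,[-0.178,0.182,-0.09],[0,0,3.6]],[1,[-0.178,0.182,-0.09],[0,0,3.6]],[1,[-0.178,0.182,-0.09],[0,0,3.6]],[1,[-0.178,0.182,-0.06],[0,0,3.6]],[1,[-0.178,0.182,-0.045],[0,0,3.6]],[1,[-0.178,0.182,-0.045],[0,0,3.6]]]'
python3 - <<'E'
from h import *
go(.5285,-.4217,.2083,76)
z=state()['tcp_pos'][2]; b=z-.2052
p=snapshot('wrist'); cv2.imwrite('pics/w7.png',p['frame'][:,:,::-1])
q=snapshot('scene'); crop(q,140,90,240,170,7,'s7.png')
E
```

```text
time_s: 8.75
tcp_pos: [0.528, -0.4209, 0.2473]
tcp_rot: [0.788, 0.616, -0.001, -0.002]
contact_force: [0.2, 0.2, -1.2]
grip_width: 0.0312
t 8.75 tcp [ 0.528  -0.4209  0.2473] yaw 76.0 q7 2.09 q1 0.47 tilt 0.25 | shift mm [-0.7  0.8 39. ] turn 0.0 w 0.0312
```

View pics/w7.png

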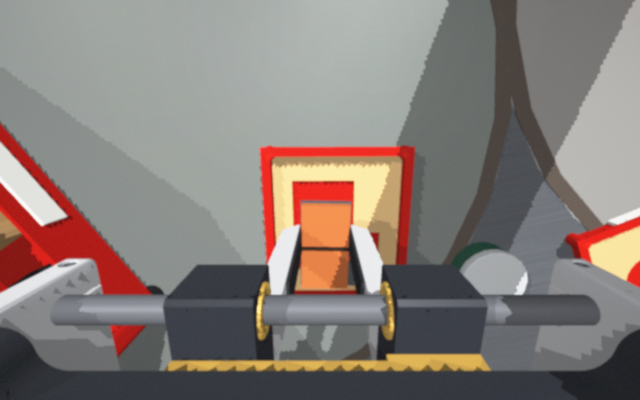

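View pics/s7.png

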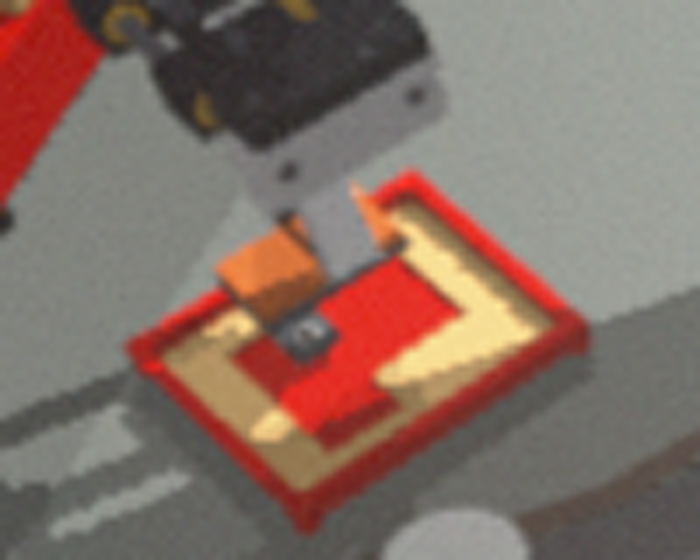

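```bash
python3 - <<'E'
from h import *
p=snapshot('wrist'); q=snapshot('scene'); b=state()['tcp_pos'][2]-.2052
th=np.radians(-14); ex=np.array([np.cos(th),np.sin(th)]); ey=np.array([-ex[1],ex[0]]); o=np.array([.537,-.4125])
def loc(c,uv,z): d=ray(c,uv,z)[0,:2]-o; return np.round([d@ex*1000,d@ey*1000],1)
print('pad (-30,-27),(-30,5)',loc(p,(301,200),b+.01),loc(p,(351,200),b+.01))
print('cut (-39,-36),(-39,14)',loc(p,(293,182),.006),loc(p,(354,182),.006))
u=lambda X,Y:(140+X/7,90+Y/7)
print('scene ear hole (22,~18)',loc(q,u(310,328),b+.004),'lining (30,5)',loc(q,u(262,318),b+.004),'plate(-31,6)',loc(q,u(405,242),b+.004))
print('scene cut (-39,14)',loc(q,u(465,310),.006),'notch(5,14)',loc(q,u(380,378),.006),'(5,36)',loc(q,u(405,402),.006),'(39,36)',loc(q,u(322,448),.005))
E
```

```text
pad (-30,-27),(-30,5) [-34. -26.] [-34.1   5.7]
cut (-39,-36),(-39,14) [-36.  -36.5] [-36.   12.5]
scene ear hole (22,~18) [20.7 22.3] lining (30,5) [30.3  5.8] plate(-31,6) [-28.1  11.1]
scene cut (-39,14) [-38.8  13.5] notch(5,14) [ 4.2 19.2] (5,36) [ 4.3 35.9] (39,36) [38.7 31.8]
```

```bash
python3 -m creep '[[1,[0,0.003,0.02],[0,0,0]],[1,[0,0.003,0.034],[0,0,0]],[1,[0,0.003,0.039],[0,0,0]],[1,[0,0.003,0.039],[0,0,0]],[0.53,[0,0.003,0.039],[0,0,0]],[0.53,[0,0.003,0.039],[0,0,0]],[0.53,[0,0.003,0.039],[0,0,0]],[0.53,[0,0.003,0.02],[0,0,0]],[0.53,[0,0.003,-0.03],[0,0,0]],[0.4,[0,0.003,-0.053],[0,0,0]],[0.3,[0,0.003,-0.053],[0,0,0]]]'
python3 - <<'E'
from h import *
p=snapshot('wrist'); cv2.imwrite('pics/w8.png',p['frame'][:,:,::-1])
go(.426,-.084,.3,76)
E
```

```text
time_s: 10.05
tcp_pos: [0.5323, -0.4231, 0.3071]
tcp_rot: [0.788, 0.616, 0.001, 0.003]
contact_force: [0.1, -0.6, -0.0]
grip_width: 0.0571
t 10.1 tcp [ 0.5319 -0.4227  0.3047] yaw 76.0 q7 2.08 q1 0.46 tilt 0.2 | shift mm [ 303.1 -184.5    3.8] turn 0.0 w 0.0609
```

View pics/w8.png

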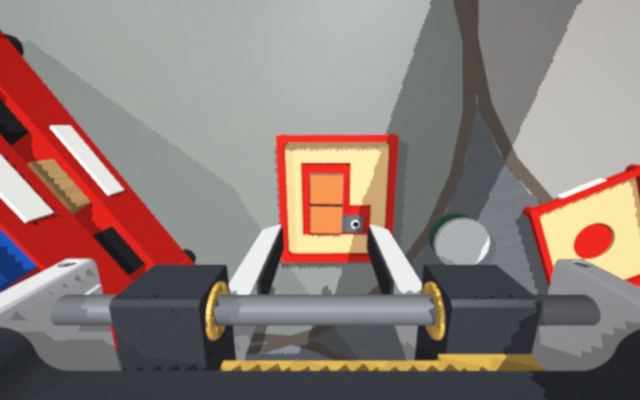

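```bash
python3 -m creep '[[0.3,[0.303,-0.184,0.004],[0,0,0]],[0.3,[0.303,-0.184,0.004],[0,0,0]],[0.3,[0.303,-0.184,0.004],[0,0,0]],[0.3,[0.303,-0.184,0.004],[0,0,0]],[0.3,[0.303,-0.184,0.004],[0,0,0]],[0.3,[0.303,-0.184,0.004],[0,0,0]],[0.3,[0.303,-0.184,0.004],[0,0,0]],[0.3,[0.303,-0.184,0.004],[0,0,0]],[0.3,[0.303,-0.184,0.004],[0,0,0]],[0.3,[0.303,-0.184,0.004],[0,0,0]]]'
python3 - <<'E'
from h import *
go(.426,-.084,.21,76)
p=snapshot('wrist'); cv2.imwrite('pics/w9.png',p['frame'][:,:,::-1]); crop(p,250,140,400,250,5,'w9c.png')
print(proj(p,[[.426,-.084,.026],[.426,-.084,.0]]))
q=snapshot('scene'); crop(q,140,100,240,170,7,'s9.png')
E
```

```text
time_s: 11.1
tcp_pos: [0.4264, -0.0848, 0.2984]
tcp_rot: [0.788, 0.616, -0.0, 0.0]
contact_force: [-0.1, -0.1, 0.2]
grip_width: 0.0656
t 11.1 tcp [ 0.4264 -0.0848  0.2984] yaw 76.0 q7 1.51 q1 -0.04 tilt 0.02 | shift mm [ 0.7 -0.6 88.4] turn -0.0 w 0.0656
[[325.87311168 207.56029844]
 [325.78890823 200.44310047]]
```

View pics/w9c.png

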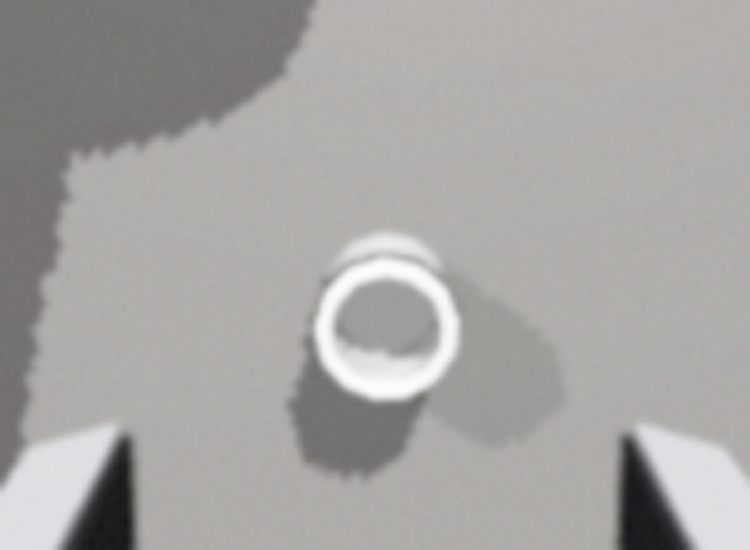

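View pics/s9.png

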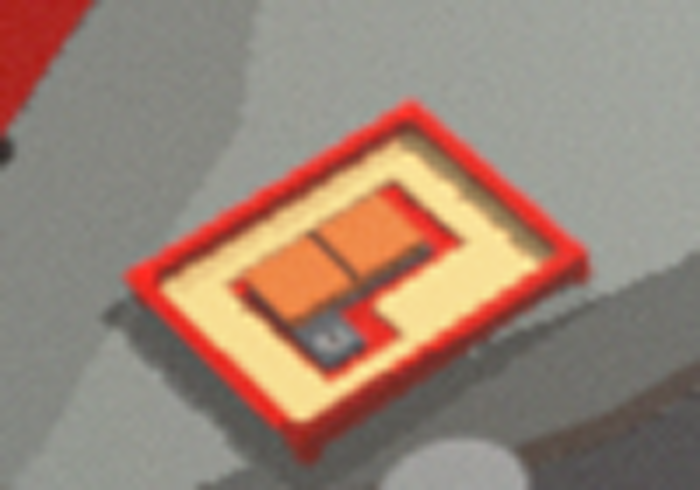

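```bash
python3 - <<'E'
from h import *
p=snapshot('wrist'); q=snapshot('scene'); d=snapshot('side')
print('piston',ray(p,(327.4,205.8),.026)[0].round(4))
th=np.radians(-14); ex=np.array([np.cos(th),np.sin(th)]); ey=np.array([-ex[1],ex[0]]); o=np.array([.537,-.4125])
def loc(c,uv,z): e=ray(c,uv,z)[0,:2]-o; return np.round([e@ex*1000,e@ey*1000],1)
u=lambda X,Y:(140+X/7,100+Y/7)
for uv,n in(((242,272),'30,-27'),((293,320),'30,5'),((425,240),'-30,5'),((387,188),'-30,-27')): print(n,loc(q,u(*uv),.013))
print('ear hole 22,18?',loc(q,u(330,342),.007))
crop(d,350,300,450,385,8,'d9.png')
E
```

```text
piston [ 0.4247 -0.0826  0.026 ]
30,-27 [ 32.9 -26.5]
30,5 [32.5  7.6]
-30,5 [-25.6   9.2]
-30,-27 [-30.8 -23.8]
ear hole 22,18? [27.3 21. ]
```

View pics/d9.png

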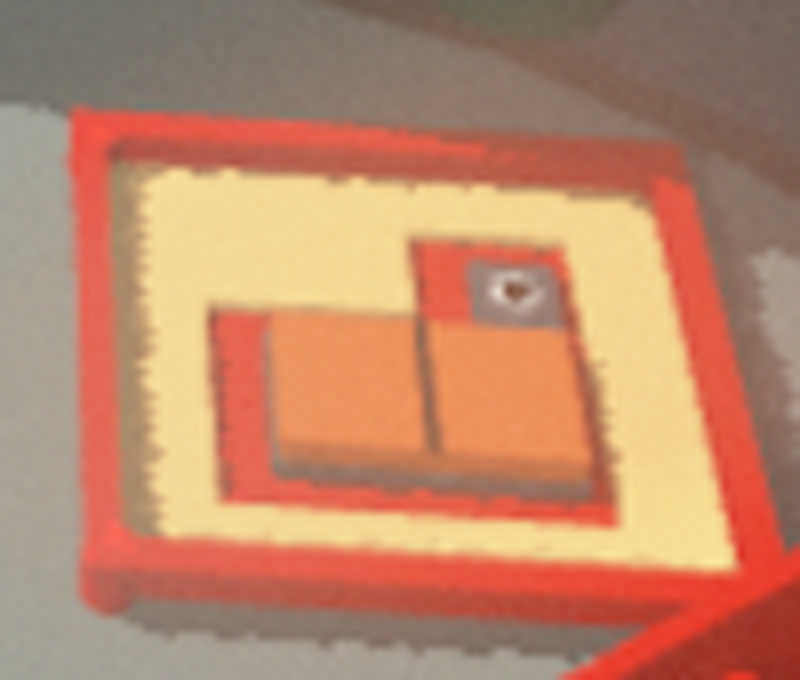

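```bash
python3 -m creep '[[0.3,[0.001,-0.001,0.046],[0,0,0]],[0.3,[0.001,-0.001,0.078],[0,0,0]],[0.3,[0.001,-0.001,0.09],[0,0,0]],[0.3,[0.001,-0.001,0.09],[0,0,0]],[1,[0.001,-0.001,0.09],[0,0,0]],[1,[0.001,-0.001,0.09],[0,0,0]],[1,[0.001,-0.001,0.09],[0,0,0]],[1,[0.001,-0.001,0.09],[0,0,0]],[1,[0.001,-0.001,0.09],[0,0,0]]]' 25
python3 -c "
from h import *
go(.648,-.156,.27,76)"
```

```text
time_s: 12.25
tcp_pos: [0.4256, -0.0828, 0.2091]
tcp_rot: [0.788, 0.616, 0.0, 0.0]
contact_force: [-0.2, 0.3, 0.6]
grip_width: 0.0295
t 12.25 tcp [ 0.4256 -0.0828  0.2091] yaw 76.0 q7 1.56 q1 -0.01 tilt 0.04 | shift mm [-17.4 233.5 -60.7] turn 0.0 w 0.0295
```

```bash
python3 -m creep '[[1,[0,0,0],[0,0,0]],[1,[0,0,0],[0,0,0]],[1,[0,0,-0.045],[0,0,0]],[1,[-0.002,0.03,-0.07],[0,0,0]],[1,[-0.017,0.233,-0.07],[0,0,0]],[1,[-0.017,0.233,-0.07],[0,0,0]],[1,[-0.017,0.233,-0.07],[0,0,0]],[1,[-0.017,0.233,-0.07],[0,0,0]],[1,[-0.017,0.233,-0.07],[0,0,0]],[1,[-0.017,0.233,-0.06],[0,0,0]],[1,[-0.017,0.233,-0.045],[0,0,0]],[1,[-0.017,0.233,-0.045],[0,0,0]]]'
python3 - <<'E'
from h import *
go(.648,-.156,.2121,76)
p=snapshot('wrist'); crop(p,220,120,430,300,3.5,'w10.png')
q=snapshot('scene'); crop(q,200,170,290,250,7,'s10.png')
E
```

```text
time_s: 13.45
tcp_pos: [0.6459, -0.1548, 0.251]
tcp_rot: [0.788, 0.616, -0.001, -0.002]
contact_force: [0.2, 0.0, -1.2]
grip_width: 0.0262
t 13.45 tcp [ 0.6459 -0.1548  0.251 ] yaw 76.0 q7 1.62 q1 0.06 tilt 0.24 | shift mm [-0.6  2.5 38.9] turn 0.0 w 0.0262
```

View pics/w10.png

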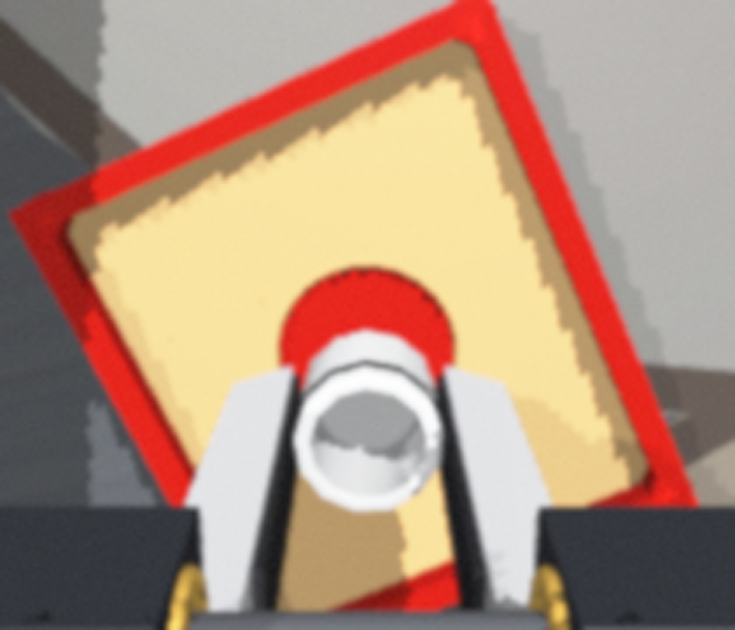

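View pics/s10.png

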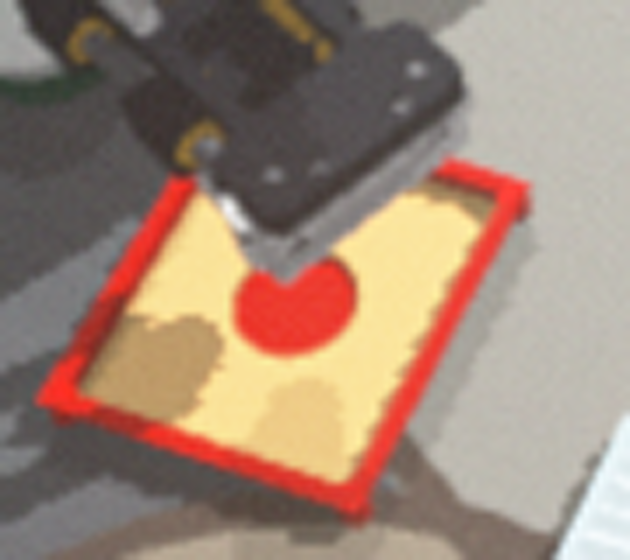

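```bash
python3 - <<'E'
from h import *
p=snapshot('wrist'); print(ray(p,(220+368/3.5,120+350/3.5),.006)); b=state()['tcp_pos'][2]-.2091; print('ring',ray(p,(220+368/3.5,120+440/3.5),b+.026)); go(.648,-.156,.2121,76)
E
```

```text
[[ 0.64949856 -0.15575348  0.006     ]]
ring [[ 0.6445058  -0.15459323  0.07081211]]
t 13.6 tcp [ 0.6471 -0.1553  0.2539] yaw 76.0 q7 1.62 q1 0.06 tilt 0.01 | shift mm [-0.5  1.1 41.8] turn 0.0 w 0.0261
```

```bash
python3 -m creep '[[1,[0,0.003,0.02],[0,0,0]],[1,[0,0.003,0.036],[0,0,0]],[1,[0,0.003,0.041],[0,0,0]],[1,[0,0.003,0.0415],[0,0,0]],[1,[0,0.003,0.0415],[0,0,0]],[0.57,[0,0.003,0.0415],[0,0,0]],[0.57,[0,0.003,0.0415],[0,0,0]],[0.57,[0,0.003,0.0415],[0,0,0]],[0.57,[0,0.003,0.02],[0,0,0]],[0.57,[0,0.003,-0.03],[0,0,0]],[0.4,[0,0.003,-0.046],[0,0,0]],[0.3,[0,0.003,-0.046],[0,0,0]]]'
python3 - <<'E'
from h import *
p=snapshot('wrist'); crop(p,220,120,430,300,3.5,'w11.png')
go(.4556,.056,.3,76)
E
```

```text
time_s: 14.8
tcp_pos: [0.651, -0.1564, 0.3029]
tcp_rot: [0.788, 0.616, 0.002, 0.002]
contact_force: [0.3, 0.7, -0.9]
grip_width: 0.0535
t 14.85 tcp [ 0.6506 -0.1562  0.3008] yaw 76.0 q7 1.61 q1 0.06 tilt 0.13 | shift mm [ 158.9 -240.4    0.3] turn 0.0 w 0.057
```

View pics/w11.png

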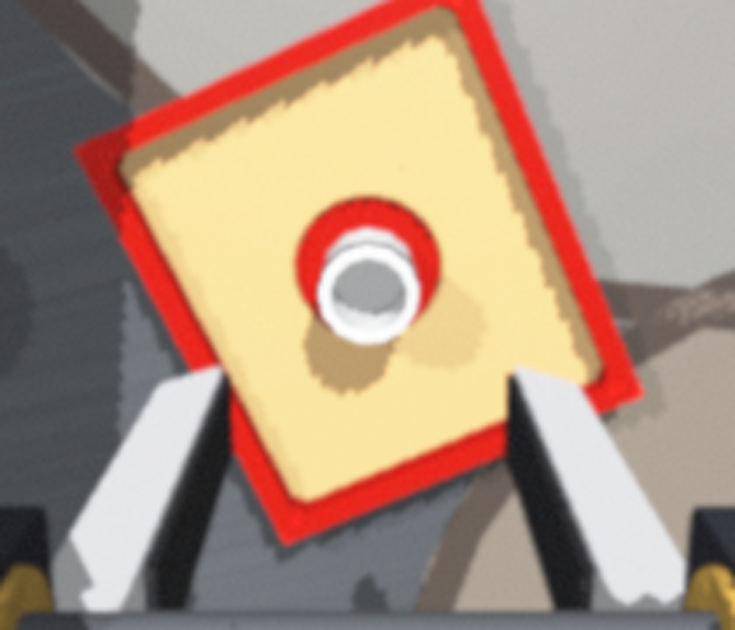

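```bash
python3 -m creep '[[0.25,[0.159,-0.240,0],[0,0,0]],[0.25,[0.159,-0.240,0],[0,0,0]],[0.25,[0.159,-0.240,0],[0,0,0]],[0.25,[0.159,-0.240,0],[0,0,0]],[0.25,[0.159,-0.240,0],[0,0,0]],[0.25,[0.159,-0.240,0],[0,0,0]],[0.25,[0.159,-0.240,0],[0,0,0]],[0.25,[0.159,-0.240,0],[0,0,0]],[0.25,[0.159,-0.240,0],[0,0,0]],[0.25,[0.159,-0.240,0],[0,0,0]]]'
python3 - <<'E'
from h import *
go(.4556,.056,.205,76)
p=snapshot('wrist'); crop(p,250,130,400,250,5,'w12.png')
print(proj(p,[.4556,.056,.013]))
E
```

```text
time_s: 15.85
tcp_pos: [0.4564, 0.0552, 0.2993]
tcp_rot: [0.788, 0.615, -0.0, 0.0]
contact_force: [-0.5, -1.1, -0.6]
grip_width: 0.0702
t 15.85 tcp [0.4564 0.0552 0.2993] yaw 75.9 q7 1.19 q1 -0.31 tilt 0.04 | shift mm [ 0.7 -0.9 94.3] turn -0.1 w 0.0702
[[325.8268164  203.28674372]]
```

View pics/w12.png

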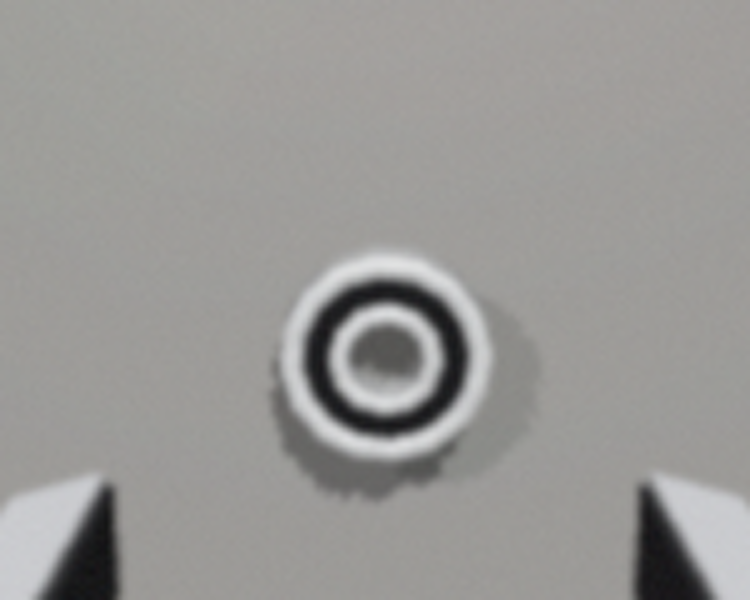

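```bash
python3 -m creep '[[0.25,[0.002,-0.002,0.046],[0,0,0]],[0.25,[0.002,-0.002,0.08],[0,0,0]],[0.25,[0.002,-0.002,0.094],[0,0,0]],[0.25,[0.002,-0.002,0.094],[0,0,0]],[1,[0.002,-0.002,0.094],[0,0,0]],[1,[0.002,-0.002,0.094],[0,0,0]],[1,[0.002,-0.002,0.094],[0,0,0]],[1,[0.002,-0.002,0.094],[0,0,0]],[1,[0.002,-0.002,0.094],[0,0,0]]]' 30
python3 -c "
from h import *
go(.521,.4045,.25,76)"
```

```text
time_s: 16.8
tcp_pos: [0.4547, 0.0584, 0.2063]
tcp_rot: [0.788, 0.616, 0.0, 0.0]
contact_force: [-1.6, -0.1, 9.4]
grip_width: 0.0406
t 16.8 tcp [0.4547 0.0584 0.2063] yaw 76.0 q7 1.22 q1 -0.3 tilt 0.06 | shift mm [351.9 -19.1 -43.6] turn 0.0 w 0.0406
```

```bash
python3 -m creep '[[1,[0,0,-0.045],[0,0,0]],[1,[0.03,0,-0.085],[0,0,0]],[1,[0.352,-0.018,-0.09],[0,0,0]],[1,[0.352,-0.018,-0.09],[0,0,0]],[1,[0.352,-0.018,-0.09],[0,0,0]],[1,[0.352,-0.018,-0.09],[0,0,0]],[1,[0.352,-0.018,-0.09],[0,0,0]],[1,[0.352,-0.018,-0.09],[0,0,0]],[1,[0.352,-0.018,-0.09],[0,0,0]],[1,[0.352,-0.018,-0.065],[0,0,0]],[1,[0.352,-0.018,-0.045],[0,0,0]],[1,[0.352,-0.018,-0.045],[0,0,0]]]'
python3 - <<'E'
from h import *
go(.521,.4045,.2093,76)
p=snapshot('wrist'); crop(p,220,120,430,300,3.5,'w13.png')
q=snapshot('scene'); crop(q,440,230,550,330,6,'s13.png')
E
```

```text
time_s: 18.0
tcp_pos: [0.5211, 0.404, 0.2481]
tcp_rot: [0.788, 0.616, -0.002, 0.0]
contact_force: [0.0, -0.4, -0.4]
grip_width: 0.0407
t 18.0 tcp [0.5211 0.404  0.2481] yaw 76.1 q7 0.66 q1 -0.75 tilt 0.25 | shift mm [ 0.6 -0.1 38.8] turn 0.1 w 0.0407
```

View pics/w13.png

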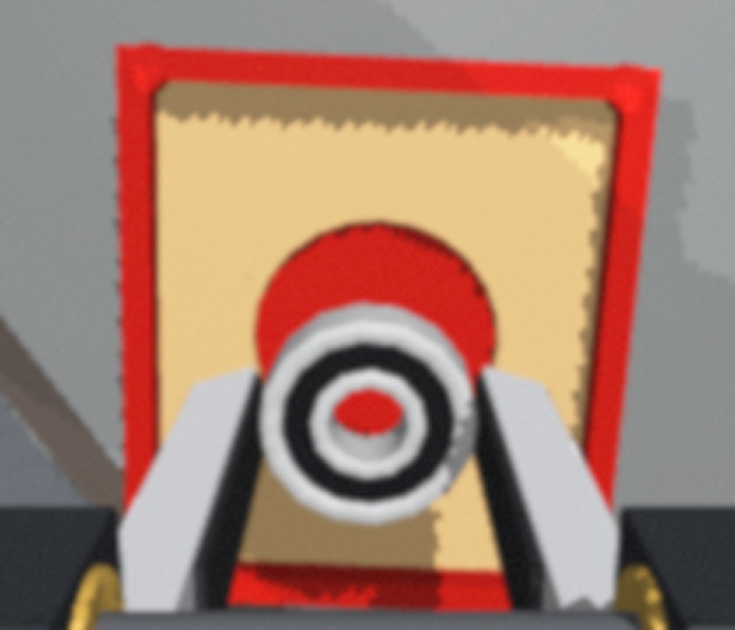

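View pics/s13.png

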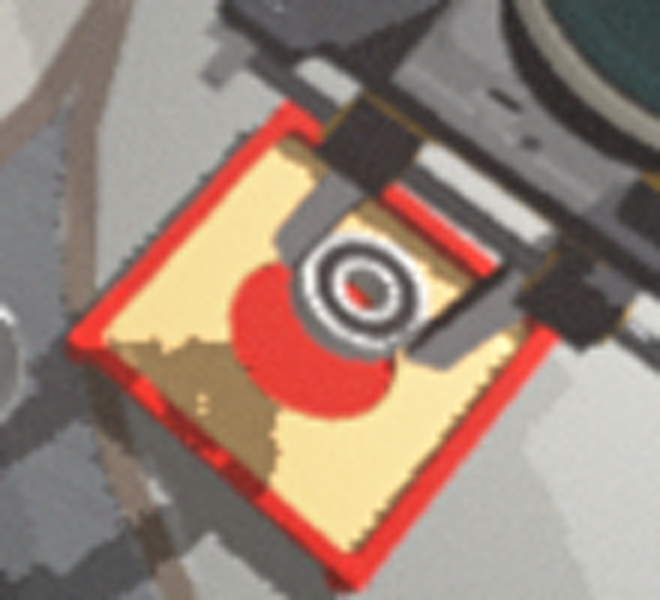

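```bash
python3 - <<'E'
from h import *
p=snapshot('wrist'); q=snapshot('scene'); b=state()['tcp_pos'][2]-.2063
c=lambda x,y:(220+x/3.5,120+y/3.5); u=lambda x,y:(440+x/6,230+y/6)
print('hole',ray(p,c(376,337),.006)[0],'ring',ray(p,c(367,420),b+.013)[0]); print('scene ring',ray(q,u(361,290),b+.013)[0],'hole',ray(q,u(312,342),.005)[0])
go(.521,.4045,.2093,76)
E
```

```text
hole [0.52155449 0.4063931  0.006     ] ring [0.52019399 0.40452857 0.05877031]
scene ring [0.5245929  0.40302197 0.05877031] hole [0.52183947 0.40668189 0.005     ]
t 18.2 tcp [0.5222 0.4044 0.2521] yaw 76.0 q7 0.66 q1 -0.75 tilt 0.09 | shift mm [-0.3 -1.3 42.8] turn 0.0 w 0.0407
```

```bash
python3 -m creep '[[1,[0.002,-0.001,0.02],[0,0,0]],[1,[0.002,-0.001,0.036],[0,0,0]],[1,[0.002,-0.001,0.042],[0,0,0]],[1,[0.002,-0.001,0.0425],[0,0,0]],[1,[0.002,-0.001,0.0425],[0,0,0]],[0.43,[0.002,-0.001,0.0425],[0,0,0]],[0.43,[0.002,-0.001,0.0425],[0,0,0]],[0.43,[0.002,-0.001,0.0425],[0,0,0]],[0.43,[0.002,-0.001,0.02],[0,0,0]],[0.43,[0.002,-0.001,-0.03],[0,0,0]],[0.3,[0.002,-0.001,-0.08],[0,0,0]],[0.3,[0.002,-0.001,-0.1],[0,0,0]]]'
python3 -m creep '[[0.3,[0.1,-0.15,-0.05],[0,0,0]],[0.3,[0.1,-0.15,-0.05],[0,0,0]],[0.3,[0.1,-0.15,-0.05],[0,0,0]],[0.3,[0.1,-0.15,-0.05],[0,0,0]],[0.3,[0.1,-0.15,-0.05],[0,0,0]],[0.3,[0.1,-0.15,-0.05],[0,0,0]],[0.3,[0.1,-0.15,-0.05],[0,0,0]]]'
python3 - <<'E'
from h import *
q=snapshot('scene'); d=snapshot('side')
cv2.imwrite('pics/s14.png',q['frame'][:,:,::-1])
a=[q['frame'][v-45:v+45,u-50:u+50,::-1] for u,v in((191,139),(242,213),(358,282),(492,287))]
im=np.vstack([np.hstack(a[:2]),np.hstack(a[2:])]); cv2.imwrite('pics/tr14.png',cv2.resize(im,None,fx=3.5,fy=3.2,interpolation=cv2.INTER_CUBIC))
crop(d,270,130,460,280,4,'d14.png')
E
```

```text
time_s: 19.4
tcp_pos: [0.522, 0.4068, 0.3559]
tcp_rot: [0.788, 0.616, 0.003, -0.0]
contact_force: [-0.1, -0.1, -0.4]
grip_width: 0.0644
time_s: 20.1
tcp_pos: [0.401, 0.5388, 0.4003]
tcp_rot: [0.788, 0.615, -0.0, 0.0]
contact_force: [0.6, -0.7, -1.0]
grip_width: 0.0663
```

View pics/s14.png

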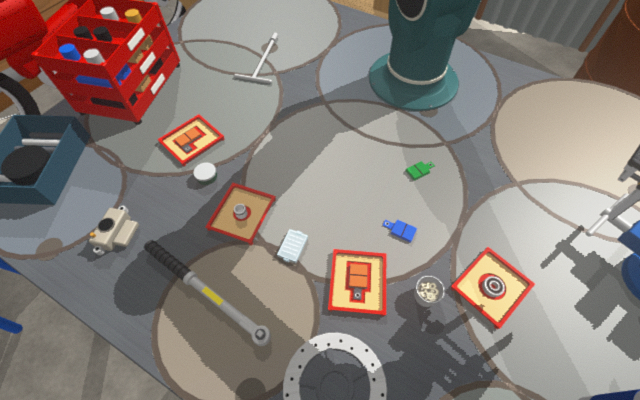

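View pics/tr14.png

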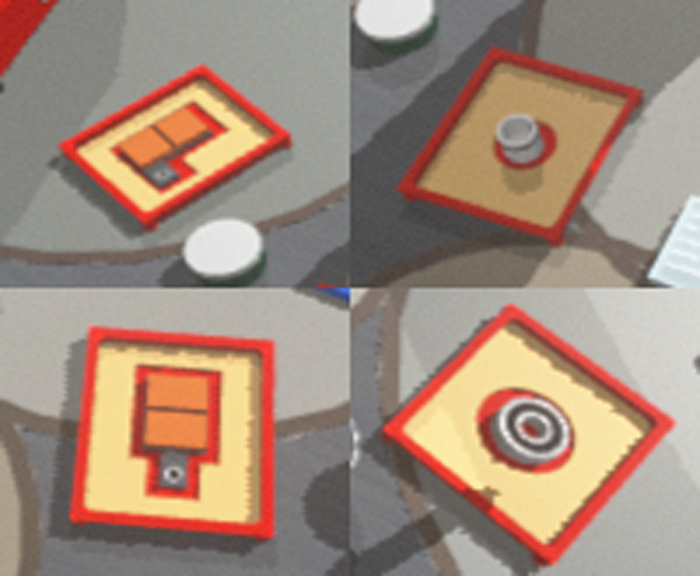

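View pics/d14.png

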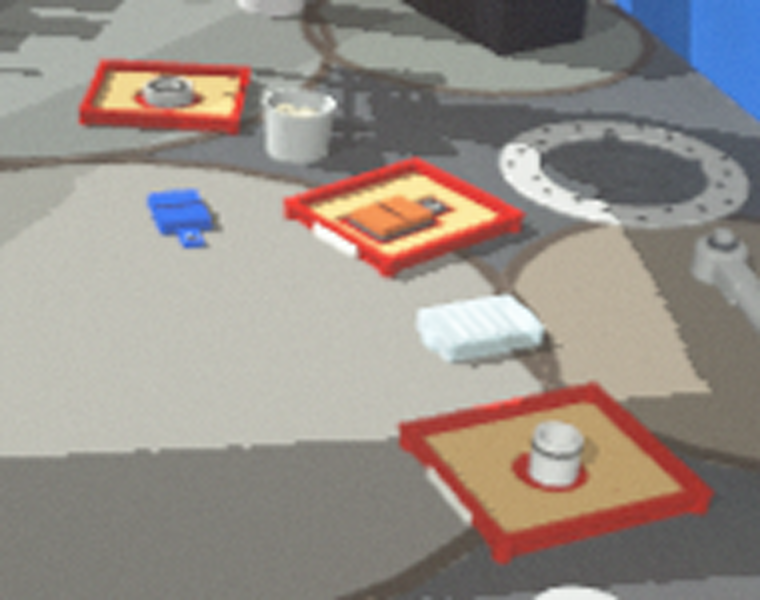

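```bash
python3 - <<'E'
from h import *
q=snapshot('scene'); d=snapshot('side')
T=lambda x,y,u,v:(u-50+x/3.5,v-45+y/3.2); S=lambda x,y:(270+x/4,130+y/4)
print('piston',ray(q,T(518-350,131,242,213),.029)[0],ray(d,S(558,436),.029)[0],'hole',ray(d,S(549,466),.005)[0])
print('bearing',ray(q,T(532-350,427-288,492,287),.016)[0],ray(d,S(170,90),.016)[0])
crop(q,445,240,540,330,7,'b1.png'); print(state()['time_s'])
E
```

```text
piston [ 0.65098461 -0.15304811  0.029     ] [ 0.64854245 -0.15871129  0.029     ] hole [ 0.64840604 -0.15340474  0.005     ]
bearing [0.52223129 0.40674452 0.016     ] [0.52133991 0.39059077 0.016     ]
20.3
```

View pics/b1.png

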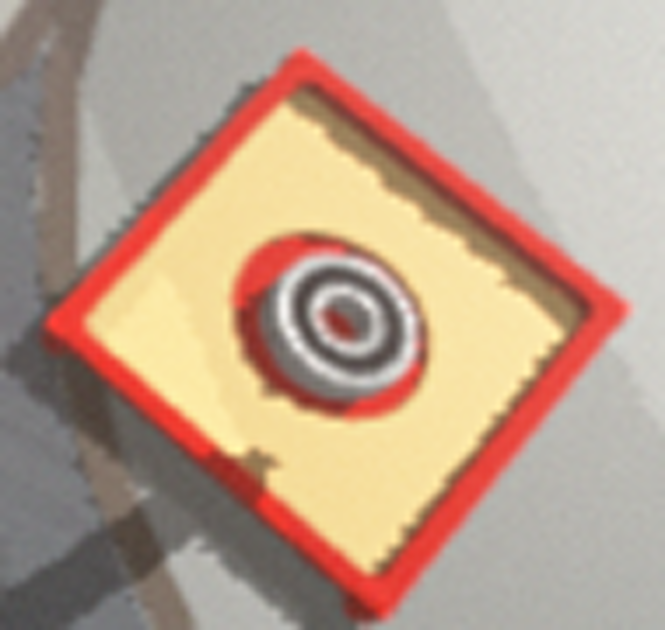

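```bash
python3 -c "
from h import *
s=state(); print(s['time_s'],s['contact_force'],s['tcp_pos']); print(job_done())"
```

```text
20.3 [ 0.0177161   0.50074698 -0.63050825] [0.40083468 0.5390292  0.40043686]
the job is handed in; nothing more can be done
None
```

All four parts are in their trays, and I handed the job in at 20.3 s with the arm clear of everything. I placed them in the order tab pad, corner pad, piston, bearing, and turned each pad so its ear lies in the narrower arm.

**Last checks:**
- **Placement:** the scene and side pictures show each part flat, same side up and inside its cut-out.
- **Bystanders:** in the last pictures the washer cup and fuse lid are where they stood. The blue and green look-alikes were not touched.
- **Forces:** readings at the end of each move stayed under 10 N.

**Not perfect or not in agreement:**
- **Corner pad:** it sits about 3–4 mm off centre towards its ear side. It is still inside the cut-out, with roughly 2–5 mm to spare there, so I did not nudge it.
- **Bearing:** the side camera put its centre about 16 mm away from the scene camera's reading. I put that down to the flat viewing angle, because the side picture also shows the bearing inside the hole.
- **Piston:** the two cameras differed by about 6 mm, with the hole centre lying between the two readings.

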